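# Press a taped sandwich panel in the bar-clamp jig and set it out on the tray

## Robot

A 6-joint arm with a two-finger parallel gripper is mounted at the origin on the work surface. World frame = base frame: x ahead of the robot, y to its left, z up, the work surface at z = 0. Lengths are in mm, angles in rad, forces in N, time in s.
With the tool pointing down it reaches from about 325 to 925 mm from the base axis. Payload 3.1 kg.
Tool frame: the origin (TCP) lies on the mounting face of the last link; the fingertips stand arm.tip_extent ahead of it and the grasp point (between the pads) lies 155 mm ahead of it (arm.tip_extent is the distance from the TCP to the fingertips, in mm); z points along the fingers, y is the direction in which the jaws open and shut (so a half turn about z gives the same grasp; the last joint's range is limited). The gripper opens to 85 mm and grips with 20 to 120 N. Pads are 22 mm wide; open, the fingers measure 114 mm over their backs; the gripper's body (76 mm by 85 mm) begins 54 mm behind the grasp point. The pads swing forward as they close: fully open they stand 13 mm farther back than shut.
Start: joints at [-1.243, 0.217, 1.613, -0, 1.311, -0.112], TCP at [266.121, -565.527, 404.7] pointing down, gripper open.
Joint ranges: [-2.75, 2.75], [-0.78, 2.1], [0.31, 2.55], [-1.13, 4.27], [0.13, 2.63], [-2.58, 2.58]. Speed limits (rad/s): [2.79, 2.79, 3.14, 3.14, 3.14, 3.14].

## Interface

Orientations are given as [roll, pitch, yaw] about the fixed x, y, z axes, in that order (R = Rz(yaw) Ry(pitch) Rx(roll)).
In Python, from plant import monitor, imaging, ticket, arm gives the robot as it stands. The module is installed in compiled form; this text tells all that it offers.
- The arm moves only by the tool carry_out, never from a script. Its argument "targets" is a list of rows, each a list of 7 numbers: the turn, a rotation vector about the tool's x, y, z in units of 6 degrees (1.0 is 6 degrees), then the shift along the tool's x, y, z in units of 30 mm (1.0 is 30 mm), then the finger opening in mm, from 0 to 85.4. A call has 1 to 5 rows; each row shifts and turns the commanded pose from where the row before left it, along the tool's axes as they then stand; what a row does not reach is not made up. A row lasts 1/10 s, in which the tool goes at most 50 mm and 8.59 degrees, less where a joint would pass 70% of its speed; a pose out of reach is approached as far as the arm can. A call is refused whole if a number of a shift passes 1 or a number of a turn 1, either way. A call with a gripper value outside its range is refused whole. The fingers move at their own pace and stop on an object; "grip_force" is the grip in N (left out, the last holds). Time passes only in rows, so rows that do not move let the fingers close. It gives the time, the measured TCP pose, the force and the opening at its end, in the units of the state.
- monitor.state(): the state, without advancing time (a new reading comes with each control period).
- imaging.snapshot(name): name is "side" or "top" or "wrist"; returns a dict with "pixels" (480x640x3 uint8, blue, green, red), "intrinsics" (3x3 intrinsics, pixels), "R" (3x3) and "t" (3): a world point X has camera coordinates R X + t. Camera axes: x right, y down, z forward; pixel columns grow to the right and rows downward; lengths in mm; the calibration is good to about 2 mm. A picture is of the moment at which its call begins. There is no depth.
- ticket.finish_job(): hands the job in, once; it reports no verdict.
The state is a dict: "t": time; "joint_positions": joint angles; "joint_vel": joint speeds; "joint_torque": joint torques, N m; "position": TCP position; "orientation": TCP orientation; "contact_force": force on the tool from outside, world axes, zero at the start; "moment": the same for the moment, N m; "opening": opening from 0.0 (shut) to 1.0 (fully open).
Only numpy, scipy, OpenCV 4.12 (cv2) and the standard library are available. Lean on these libraries where they do the work, as an engineer would, in place of code of your own. Each camera call takes 0.05 s, during which the arm holds its last target.

## Task

Press the taped sandwich panel that stands in the bonding jig: pump the clamp's trigger until the jaws grip the panel firmly, and leave it gripped, with the trigger let go, for a good two seconds. Then press the release lever to slide the clamp head all the way back, lift the panel out and stand it upright in the steel tray. Do not let the panel fall over, and leave the bottle, beaker and jar where they are.

Things in the scene. Friction and masses are not known exactly. Their poses are not given: they have to be found in the camera images.
- jig: Bonding jig fixed to the bench: white plastic board 250 x 320 x 12 mm with a one-hand bar clamp lying on its side. Origin: on the bench under the bar's middle, z up. The steel bar (20 x 8 mm, mid-plane 46 mm above the bench) runs along y. Jaws stand out to +x, handle and trigger to -x. The fixed jaw is at the -y end, a tail block at the +y end (both 62 mm high). The clamp closes towards -y.
- head (a joint): Position of the sliding head along the bar, m: 0 fully back (open, at its stop), growing towards the jig's -y; starts at 0.036 to 0.054; its pad meets the panel, flush on the fixed pad, at about 0.0686. A pawl on 4 mm teeth lets it move forward only, with about 3 N of drag, until the release lever is pressed; then it slides back with about 3 N.
- head_top (a point): Middle of the top of the sliding head: a grey block 48 mm (x) by 84 mm (y) around the bar, top 64 mm above the bench. It carries jaw, handle, trigger and release lever, all lower than this. The jaw stands at its front (-y) end and reaches 80 mm from the bar; handle and trigger reach 116 mm to the jig's -x.
- trigger (a joint): Angle of the trigger, rad: 0 let go, 0.48 squeezed to its stop. Squeezed by pushing its front in the jig's +y, towards the handle; sprung back. The first 0.12 is idle; a full squeeze then moves the head 8 mm (two teeth), one to 0.33 moves it 4 mm. Takes 3 to 5 N in the idle, 7 to 12 N while the jaw runs free, 12 to 22 N on the panel, where it stalls part-way: one click past touching is firm.
- trigger_front (a point): Middle of the trigger's front face (facing the jig's -y), 93 mm from its pivot, about 73 mm from the bar, 46 mm above the bench. The trigger is black, 22 mm high (35 to 57 mm above the bench), 13 mm thick. A full squeeze moves this point 44 mm to +y relative to the head. The space before it is open; one fingertip can push it, the handle need not be held.
- release (a joint): Angle of the release lever, rad: 0 at rest, 0.26 pressed to its stop; a spring returns it. Pressed by pushing its paddle in the jig's +y (away from the jaw) with 1 to 5 N; from about 0.12 the head is free. Pulling on in +y draws the head back. The squeezed pad kicks the head back a few mm when freed. The lever does not free the head while the trigger is squeezed.
- release_paddle (a point): Middle of the release lever's paddle: a black upright blade beside the head on the jaw side, 46 mm from the bar, 34 to 58 mm above the bench, 9 mm thick in y. At rest about 40 mm are free between it and the back of the moving jaw; behind it all is free. It can be pinched across y or pushed by one finger. Full press moves this point 16 mm to +y relative to the head.
- jaw_pad: Rubber pad on the moving jaw, 30 mm wide, 26 mm high, 14 mm thick, 62 mm from the bar, 46 mm above the bench. Origin: middle of its front face, which faces the jig's -y. It gives by up to 8 mm at 4 N per mm. Gripped firmly means more than 10 N.
- fixed_face (a point): Middle of the face of the fixed jaw's pad (30 mm wide, 26 mm high), facing the jig's +y, 62 mm from the bar, 46 mm above the bench.
- panel: Sandwich test panel, loose: two aluminium skins taped on a balsa core, 60 mm wide (its x), 26 mm thick (its y), 100 mm high, about 0.15 kg. It stands on the jig's board (12 mm above the bench) between the pads, within 2 mm of the fixed pad. Origin: middle of its underside, z up. It can be gripped across its thickness near the top, which is 50 mm above the jaws.
- tray: Open steel tray, fixed, 200 mm (its x) by 160 mm (its y), rim 18 mm high, walls and floor 3 mm thick. Origin: the middle of its underside, on the bench.
- reagent_bottle: Bystander: amber glass bottle, 72 mm wide, 150 mm tall. Origin: centre of its underside.
- beaker: Bystander: glass beaker, 72 mm wide, 85 mm tall. Origin: centre of its underside.
- jar: Bystander: white plastic jar, 68 mm wide, 75 mm tall. Origin: centre of its underside.
Mind the look-alikes: they are no part of the job. Leave any blue look-alike of the panel alone.

How it is judged (in metres and radians):
On the way, in this order (a step that is already met when the one before it is completed fails the run):
1. the trigger is pumped (value of joint trigger above 0.2 rad).
2. with the trigger let go, the jaws grip the panel with more than 10 N for 2 s (contact force between jaw_pad and panel above 10 N and value of joint trigger below 0.1 rad), for 2 s.
3. the head is fully back (within 5 mm) and the panel still stands upright at the fixed jaw (value of joint head below 0.005 m and angle between panel's own z axis and vertical below 0.2 rad and horizontal distance between panel and fixed_face below 0.04 m and z of panel in the frame of jig below 0.02 m), for 0.1 s.
At the end, for the whole second after the job is handed in: The panel stands upright (within 0.1 rad) and at rest on the floor of the tray, its whole foot inside the rim; the clamp head is fully back (within 5 mm), trigger and release lever are let go (value of joint head below 0.005 m and value of joint trigger below 0.1 rad and value of joint release below 0.12 rad and x of panel in the frame of tray between -0.097 and 0.097 m and y of panel in the frame of tray between -0.077 and 0.077 m and z of panel in the frame of tray between 0 and 0.007 m and angle between panel's own z axis and vertical below 0.1 rad and linear speed of panel below 0.02 m/s); the robot touches nothing.
It fails at once if the panel falls over (tilts more than 0.5 rad) (angle between panel's own z axis and vertical above 0.5 rad).
It fails at once if bottle, beaker or jar is moved by more than 30 mm (distance of any of reagent_bottle, beaker, jar from where it was at the start of the episode above 0.03 m).
It also fails if it takes over 64 s, if anything falls off the work surface, if the arm or the gripper's body presses on something with over 40 N, if the wrist force passes 120 N, or if a joint passes its speed limit or range.

## Working session

There is one attempt and no reset: what is moved stays moved. The work goes in short steps, Python scripts to look and compute and a tool call to move; the robot and the scene stay as the last step left them, time stands still between calls to the robot, and variables do not carry over. Pictures are saved under pics/ and viewed, and the job is handed in when it is done.

Besides the shell and the picture viewer there is one more tool, called after "Request:" as a command line: name --pt "numbers of a row" for each row, then --argument value for the rest. carry_out: Moves the arm, as the interface text tells. Its arguments: {"type":"object","properties":{"targets":{"type":"array"},"grip_force":{"type":"number"}},"required":["targets"]}

```bash
mkdir -p pics
python3 - <<'E'
from plant import monitor, imaging, ticket, arm
import cv2,numpy as np
print(monitor.state()); print(arm.tip_extent)
for n in ["side","top","wrist"]:
    s=imaging.snapshot(n); cv2.imwrite(f"pics/{n}0.png",s["pixels"]); np.savez(f"pics/{n}0.npz",**s)
    print(n,s["intrinsics"].tolist() if hasattr(s["intrinsics"],'tolist') else s["intrinsics"],np.round(s["R"],4).tolist(),np.round(s["t"],1).tolist())
E
```

```text
{'t': 0.0, 'joint_positions': array([-1.24320652e+00,  2.17749194e-01,  1.61492181e+00, -2.80910867e-05,
        1.31123123e+00, -1.12189198e-01]), 'joint_vel': array([-1.01031139e-03, -1.79871125e-03, -8.86527901e-04, -2.47518810e-05,
       -7.05446727e-04,  1.08002112e-03]), 'joint_torque': array([ 5.96608356e-05, -3.96843195e+01, -3.03851223e+01, -8.89222861e-05,
        9.73905728e-03, -9.45296748e-07]), 'position': array([ 265.98334549, -565.14474259,  403.37727579]), 'orientation': array([-3.13929456e+00, -2.31603339e-04,  4.39785978e-01]), 'contact_force': array([ 0.11956499, -0.15667707, -0.47744979]), 'moment': array([-0.03334012,  0.01108829,  0.00385422]), 'opening': 0.9971871894872546}
173.4
side [[517.6994094155901, 0.0, 311.5705856512637], [0.0, 517.6994094155901, 236.83709885388004], [0.0, 0.0, 1.0]] [[-0.9069, -0.4214, 0.0001], [-0.3033, 0.6526, -0.6944], [0.2925, -0.6297, -0.7196]] [541.1, 179.6, 969.3]
top [[464.93117606413904, 0.0, 323.4758239224442], [0.0, 464.93117606413904, 235.5548981601628], [0.0, 0.0, 1.0]] [[0.0079, -0.9997, 0.023], [-0.999, -0.0089, -0.0429], [0.0431, -0.0227, -0.9988]] [47.2, 566.2, 1043.1]
wrist [[414.13133041964505, 0.0, 313.8126357310616], [0.0, 414.13133041964505, 240.64590200268609], [0.0, 0.0, 1.0]] [[0.4266, -0.9044, -0.0041], [-0.8589, -0.4066, 0.3113], [-0.2833, -0.1293, -0.9503]] [-622.2, -42.1, 381.9]
```

View pics/top0.png

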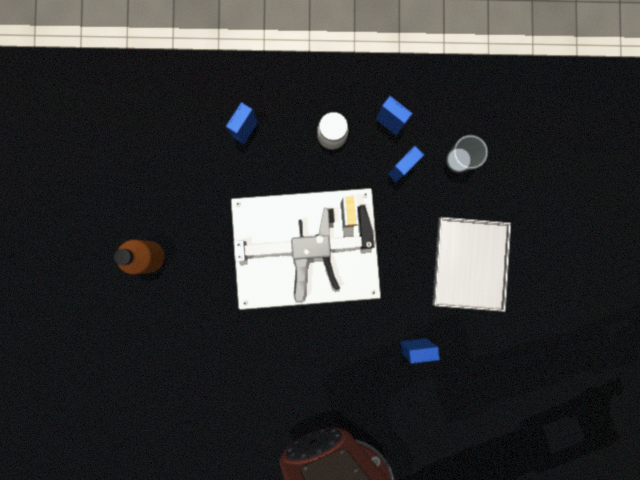

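View pics/side0.png

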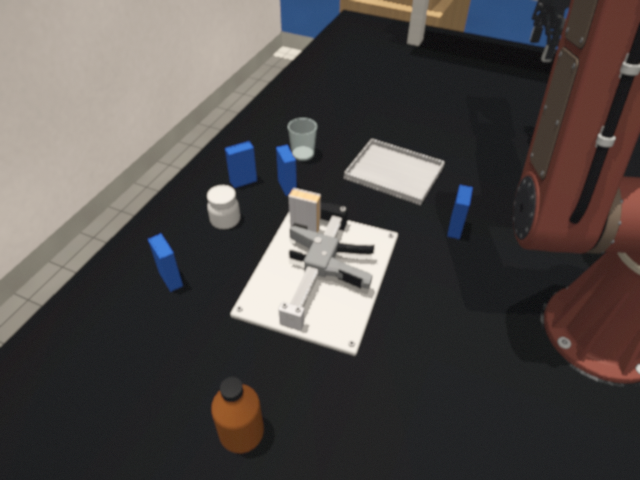

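View pics/wrist0.png

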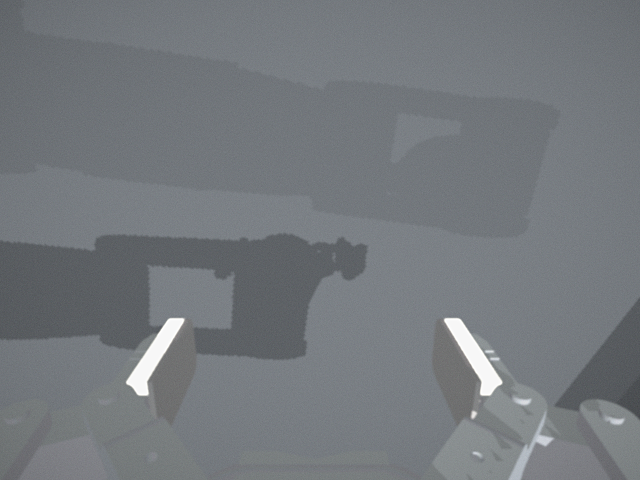

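```bash
cat > h.py <<'E'
import cv2,numpy as np
def ray(s,uv,z):
    K,R,t=s["intrinsics"],s["R"],s["t"]
    d=R.T@np.linalg.solve(K,[uv[0],uv[1],1.]); c=-R.T@t
    return c+d*(z-c[2])/d[2]
def proj(s,X):
    p=s["intrinsics"]@(s["R"]@np.asarray(X,float)+s["t"]); return p[:2]/p[2]
def load(n): return dict(np.load(n))
E
python3 - <<'E'
from h import *
s=load("pics/top0.npz"); im=s["pixels"]
hsv=cv2.cvtColor(im,cv2.COLOR_BGR2HSV)
m=((hsv[...,1]<60)&(hsv[...,2]>60)).astype(np.uint8)
m[:60]=0;m[400:]=0
m=cv2.morphologyEx(m,cv2.MORPH_CLOSE,np.ones((5,5)))
cs,_=cv2.findContours(m,0,2)
for c in cs:
    if cv2.contourArea(c)>3000:
        r=cv2.minAreaRect(c);b=cv2.boxPoints(r)
        for z in (0,12,18): print(z,cv2.contourArea(c),[np.round(ray(s,p,z)[:2],1).tolist() for p in b], np.round(np.mean([ray(s,p,z) for p in b],0),1))
        e=b[1]-b[0]; 
        P=[ray(s,p,12)[:2] for p in b]; print([np.linalg.norm(P[i]-P[i-1]) for i in range(4)],[np.arctan2(*(P[i]-P[i-1])[::-1]) for i in range(4)])
cv2.imwrite("pics/topz.png",cv2.resize(im[180:320,220:390],None,fx=4.5,fy=4.2,interpolation=cv2.INTER_CUBIC))
s=load("pics/side0.npz")["pixels"]
cv2.imwrite("pics/sidez.png",cv2.resize(s[180:360,225:405],None,fx=4,fy=3.3,interpolation=cv2.INTER_CUBIC))
E
```

```text
0 6427.0 [[405.6, -198.0], [613.9, -212.5], [604.2, -383.7], [395.4, -367.6]] [ 504.8 -290.5    0. ]
12 6427.0 [[406.9, -194.9], [612.8, -209.3], [603.3, -378.5], [396.8, -362.6]] [ 504.9 -286.3   12. ]
18 6427.0 [[407.6, -193.4], [612.3, -207.6], [602.8, -375.9], [397.5, -360.1]] [ 505.  -284.3   18. ]
[np.float64(168.02428528081356), np.float64(206.41947833423993), np.float64(169.50477091705315), np.float64(207.102847232789)] [np.float64(1.5103322580503882), np.float64(-0.06944395521272534), np.float64(-1.627337937967415), np.float64(3.0650354980505647)]
0 15772.0 [[651.0, 268.6], [680.1, -60.0], [422.8, -80.6], [396.0, 244.9]] [537.5  93.2   0. ]
12 15772.0 [[649.6, 266.4], [678.3, -58.5], [423.9, -78.9], [397.4, 243.0]] [537.3  93.   12. ]
18 15772.0 [[648.8, 265.3], [677.4, -57.7], [424.4, -78.0], [398.1, 242.0]] [537.2  92.9  18. ]
[np.float64(253.22598242434003), np.float64(326.12145057400505), np.float64(255.2797901119544), np.float64(322.9085971803134)] [np.float64(0.09264401590273054), np.float64(-1.4825344084487366), np.float64(-3.061595046331651), np.float64(1.6527173327685503)]
```

View pics/topz.png

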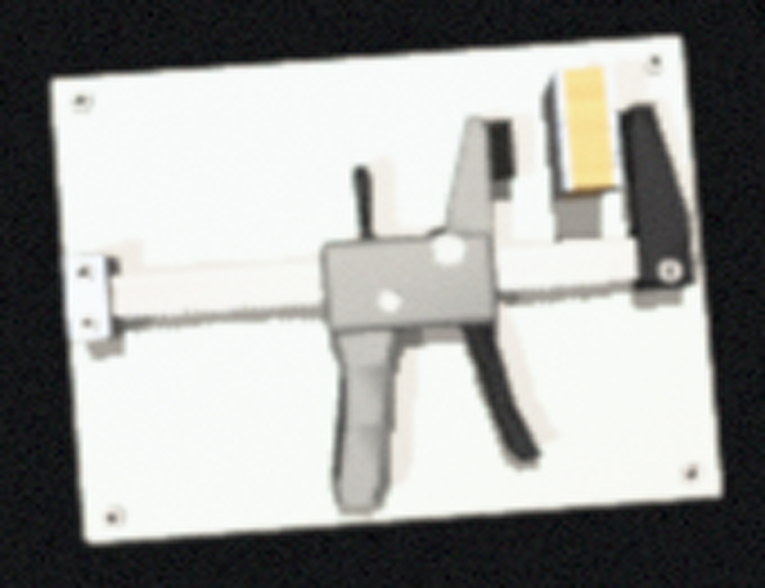

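View pics/sidez.png

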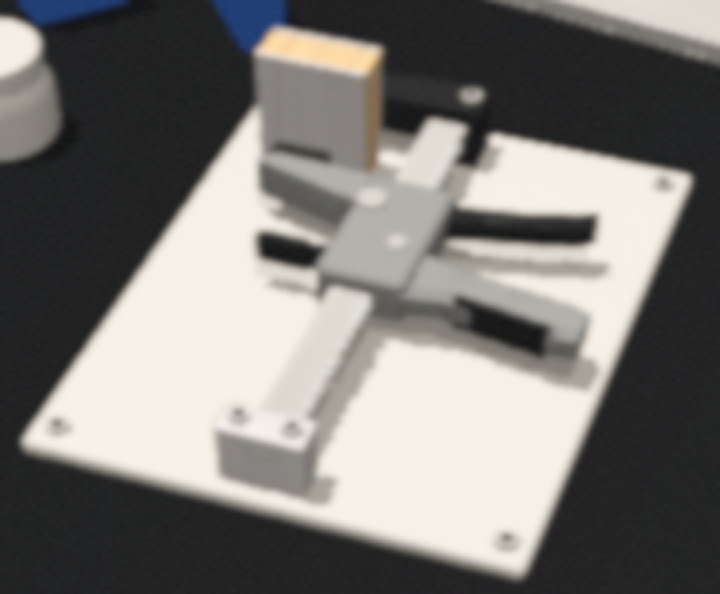

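Run:
```python
from h import *
s=load("pics/top0.npz"); 
Z=lambda p:(p[0]/4.5+220-.4,p[1]/4.2+180-.4)
yaw=0.086
pts=dict(tail=((90,297),62),fixpivot=((665,270),62),head1=((322,242),64),head2=((490,235),64),head3=((497,322),64),head4=((333,330),64),
 trigtip=((528,458),57),trigmidR=((524,410),57),trigroot=((492,325),57),padfront=((514,150),59),jawbackmid=((455,200),57),paddle=((362,172),58),paddleL=((354,190),58),paddleR=((370,190),58),
 panelA=((563,70),112),panelB=((603,68),112),panelC=((617,187),112),panelD=((570,192),112),
 fixfaceback=((622,115),62),c1=((51,79),12),c2=((682,36),12),c3=((722,496),12),c4=((85,543),12))
P={k:ray(s,Z(p),z) for k,(p,z) in pts.items()}
ctr=np.mean([P[k] for k in("c1","c2","c3","c4")],0); print("board ctr",ctr)
ang=lambda a,b:np.arctan2(*(P[b]-P[a])[:2][::-1])
print("yaws",ang("c2","c1")-np.pi/2,ang("c3","c4")-np.pi/2,ang("c3","c2"),ang("c4","c1"),ang("fixpivot","tail")-np.pi/2,ang("head3","head4")-np.pi/2,ang("head2","head1")-np.pi/2)
c,sn=np.cos(yaw),np.sin(yaw)
M=np.array([[c,sn],[-sn,c]])
for k in P: print(k,np.round(P[k][:2],1),"jig",np.round(M@(P[k]-ctr)[:2],1))
# panel from side view top corners
s2=load("pics/side0.npz")
Z2=lambda p:(p[0]/4+225-.4,p[1]/3.3+180-.4)
for p in [(256,48),(275,28),(385,47),(368,73)]:
    w=ray(s2,Z2(p),112); print("side panel top",np.round(w[:2],1),np.round(M@(w-ctr)[:2],1))
w=load("pics/wrist0.npz"); print("wristcam",-w["R"].T@w["t"])
```

```text
board ctr [537.22638967  92.63473566  12.        ]
yaws 0.08429230408845934 0.08408490851698236 0.08430441765452472 0.08408370309274912 0.05862415934343601 0.06000332249976159 0.05352403185337007
tail [530.3 233.1] jig [  5.1 140.5]
fixpivot [546.4 -42. ] jig [  -2.4 -134.9]
head1 [559.3 122.7] jig [24.6 28.1]
head2 [563.6  42.3] jig [ 22.  -52.4]
head3 [519.   38.7] jig [-22.8 -52.2]
head4 [514.3 117. ] jig [-20.7  26.2]
trigtip [449.2  23. ] jig [-93.7 -61.8]
trigmidR [473.8  25.1] jig [-68.9 -61.9]
trigroot [517.5  40.8] jig [-24.1 -49.9]
padfront [608.   30.9] jig [ 65.2 -67.6]
jawbackmid [581.9  59.1] jig [ 41.6 -37.2]
paddle [595.9 104.1] jig [59.5  6.4]
paddleL [586.6 107.9] jig [50.5 10.9]
paddleR [586.6 100.2] jig [49.9  3.3]
panelA [642.9  11.1] jig [ 98.3 -90.3]
panelB [644.1  -7.3] jig [  97.9 -108.7]
panelC [585.6 -14. ] jig [  39.1 -110.4]
panelD [583.    7.5] jig [ 38.3 -88.7]
fixfaceback [626.3 -20.9] jig [  79.  -120.8]
c1 [648.1 262.3] jig [125.1 159.5]
c2 [675.  -56.1] jig [ 124.5 -160. ]
c3 [426.3 -77.1] jig [-125.1 -159.6]
c4 [399.5 241.4] jig [-124.5  160. ]
side panel top [645.2   8.3] [100.4 -93.3]
side panel top [644.8 -13.1] [  98.1 -114.6]
side panel top [585.  -20.8] [  37.9 -117.1]
side panel top [582.9   5. ] [ 38.  -91.2]
wristcam [ 337.46104729 -530.5174158   373.41888269]
```

Request:
carry_out --pt "0 0 -1 0 0 0 0" --pt "0 0 -1 0 0 0 0" --pt "0 0 -1 0 0 0 0" --pt "0 0 -1 0 0 0 0" --pt "0 0 -1 0 0 0 0" --grip_force 40

```text
t: 0.65
position: [266.1, -565.3, 404.1]
orientation: [-3.141, -0.001, 0.968]
contact_force: [0.7, -0.2, 0.4]
opening: 0.143
```

Request:
carry_out --pt "0 0 -1 0 0 0 0" --pt "0 0 -1 0 0 0 0" --pt "0 0 -1 0 0 0 0" --pt "0 0 -1 0 0 0 0" --pt "0 0 -1 0 0 0 0"

```text
t: 1.15
position: [266.1, -565.4, 404.1]
orientation: [-3.141, -0.001, 1.491]
contact_force: [-0.3, -0.7, 0.5]
opening: -0.004
```

Request:
carry_out --pt "0 0 -1 0 0 0 0" --pt "0 0 -0.6 0 0 0 0"

```text
t: 1.35
position: [266.1, -565.3, 404.1]
orientation: [-3.141, -0.001, 1.658]
contact_force: [-0.0, 0.4, 0.3]
opening: 0.001
```

Request:
carry_out --pt "0 0 0 1 0.47 0 0" --pt "0 0 0 1 0.47 0 0" --pt "0 0 0 1 0.47 0 0" --pt "0 0 0 1 0.47 0 0" --pt "0 0 0 1 0.47 0 0"

```text
t: 1.85
position: [324.0, -408.8, 404.2]
orientation: [-3.141, -0.001, 1.654]
contact_force: [-0.7, -1.0, 0.1]
opening: 0.001
```

Request:
carry_out --pt "0 0 0 1 0.47 0 0" --pt "0 0 0 1 0.47 0 0" --pt "0 0 0 1 0.47 0 0" --pt "0 0 0 1 0.47 0 0" --pt "0 0 0 1 0.47 0 0"

```text
t: 2.35
position: [381.6, -253.4, 404.4]
orientation: [-3.141, -0.0, 1.654]
contact_force: [0.2, 1.5, 0.3]
opening: -0.002
```

Request:
carry_out --pt "0 0 0 1 0.47 0 0" --pt "0 0 0 1 0.47 0 0" --pt "0 0 0 1 0.47 0 0" --pt "0 0 0 1 0.47 0 0" --pt "0 0 0 1 0.47 0 0"

```text
t: 2.85
position: [439.3, -98.0, 404.5]
orientation: [-3.141, -0.0, 1.654]
contact_force: [-0.3, -0.3, 0.6]
opening: -0.0
```

Request:
carry_out --pt "0 0 0 1 0.47 0.8 0" --pt "0 0 0 1 0.47 0.8 0" --pt "0 0 0 0.9 0.47 0.9 0" --pt "0 0 0 0 0 0 0"

```text
t: 3.25
position: [472.7, -6.3, 325.3]
orientation: [-3.134, -0.003, 1.658]
contact_force: [-0.9, 0.3, -0.7]
opening: -0.003
```

Request:
carry_out --pt "0 0 0 0 0 1 0" --pt "0 0 0 0 0 1 0" --pt "0 0 0 0 0 1 0" --pt "0 0 0 0 0 0.7 0" --pt "0 0 0 0 0 0 0"

```text
t: 3.75
position: [472.1, -9.4, 216.0]
orientation: [-3.135, -0.001, 1.654]
contact_force: [-0.4, -0.0, 0.2]
opening: -0.003
```

```bash
cat > look.py <<'E'
import sys
from plant import monitor,imaging
from h import *
n,tag,x0,y0,w,hh=sys.argv[1],sys.argv[2],*map(int,sys.argv[3:7])
s=imaging.snapshot(n); np.savez(f"pics/{tag}.npz",**s)
f=min(780/w,590/hh)
cv2.imwrite(f"pics/{tag}.png",cv2.resize(s["pixels"][y0:y0+hh,x0:x0+w],None,fx=f,fy=f,interpolation=cv2.INTER_CUBIC)); print(f,monitor.state()["position"],monitor.state()["contact_force"])
E
python3 look.py side a1 215 120 200 160; python3 look.py top a2 220 170 180 140
```

```text
3.6875 [473.30778243  -9.51607738 217.76613518] [-0.33765592  0.31659701 -0.0371438 ]
4.214285714285714 [474.26554937  -9.58536937 219.12659207] [ 0.63258511 -0.22412727  1.03240437]
```

View pics/a1.png

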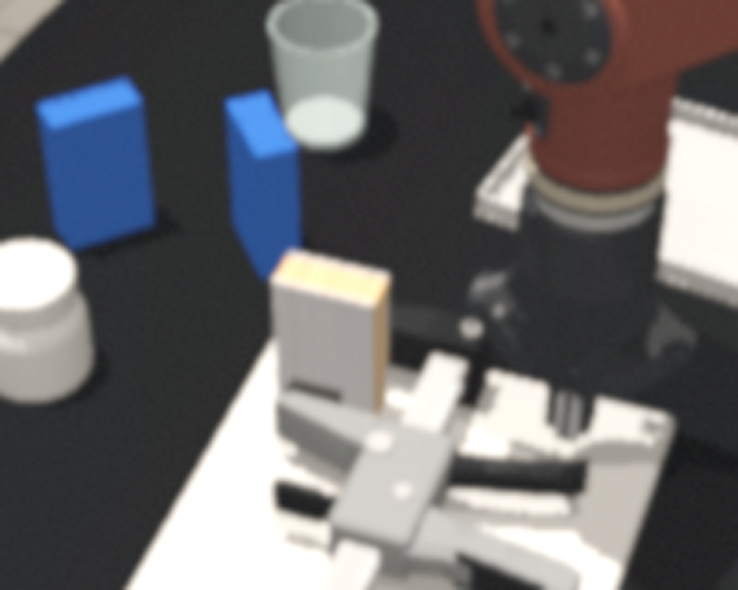

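View pics/a2.png

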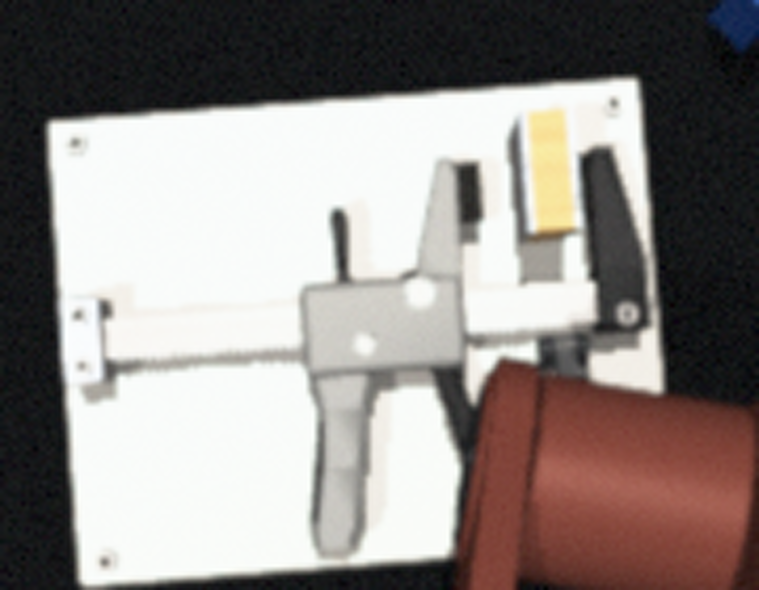

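Request:
carry_out --pt "0 0 0 0 0 0.15 0" --pt "0 0 0 0.3 0 0 0" --pt "0 0 0 0.3 0 0 0" --pt "0 0 0 0.2 0 0 0"

```text
t: 4.25
position: [472.2, 15.5, 214.9]
orientation: [3.141, 0.001, 1.656]
contact_force: [0.1, -3.4, 0.6]
opening: -0.001
```

Request:
carry_out --pt "0 0 0 0.2 0 0 0" --pt "0 0 0 0.2 0 0 0"

```text
t: 4.45
position: [471.1, 27.0, 214.5]
orientation: [-3.141, 0.002, 1.656]
contact_force: [-1.6, -6.4, 1.3]
opening: 0.002
```

Request:
carry_out --pt "0 0 0 0.2 0 0 0" --pt "0 0 0 0.2 0 0 0"

```text
t: 4.65
position: [469.7, 37.9, 214.3]
orientation: [-3.139, 0.004, 1.657]
contact_force: [-3.2, -10.7, 4.0]
opening: -0.001
```

Request:
carry_out --pt "0 0 0 0.2 0 0 0" --pt "0 0 0 0.15 0 0 0"

```text
t: 4.85
position: [469.0, 48.1, 214.3]
orientation: [-3.14, 0.005, 1.657]
contact_force: [-2.1, -12.1, 2.1]
opening: 0.0
```

Request:
carry_out --pt "0 0 0 0.1 0 0 0"

```text
t: 4.95
position: [469.0, 51.1, 214.3]
orientation: [-3.141, 0.005, 1.657]
contact_force: [0.4, -10.4, 0.7]
opening: -0.002
```

Request:
carry_out --pt "0 0 0 0.1 0 0 0"

```text
t: 5.05
position: [469.1, 53.9, 214.4]
orientation: [3.141, 0.005, 1.657]
contact_force: [1.1, -12.0, -0.6]
opening: 0.002
```

Request:
carry_out --pt "0 0 0 0.1 0 0 0"

```text
t: 5.15
position: [469.1, 55.5, 214.4]
orientation: [3.141, 0.011, 1.659]
contact_force: [0.1, -25.1, -1.3]
opening: 0.002
```

Request:
carry_out --pt "0 0 0 0.1 0 0 0"

```text
t: 5.25
position: [469.1, 56.9, 214.5]
orientation: [3.141, 0.016, 1.662]
contact_force: [0.9, -33.8, -0.8]
opening: 0.001
```

```bash
python3 look.py top b2 220 170 180 140
```

```text
4.214285714285714 [469.06035951  56.78649114 214.49486619] [  1.38512028 -28.90814107  -1.09931972]
```

View pics/b2.png

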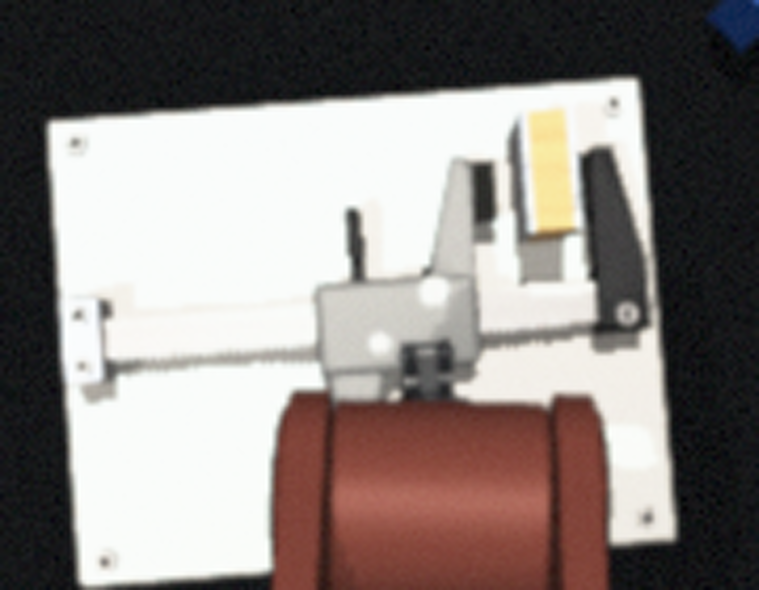

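Request:
carry_out --pt "0 0 0 -0.7 0 0 0" --pt "0 0 0 -0.7 0 0 0" --pt "0 0 0 -0.6 0 0 0" --pt "0 0 0 0 0 0 0"

```text
t: 5.7
position: [473.6, 0.3, 214.4]
orientation: [3.141, -0.0, 1.652]
contact_force: [0.0, -0.1, 0.6]
opening: -0.001
```

Request:
carry_out --pt "0 0 0 0.4 0 0 0" --pt "0 0 0 0.4 0 0 0" --pt "0 0 0 0.3 0 0 0" --pt "0 0 0 0.2 0 0 0"

```text
t: 6.1
position: [469.3, 40.8, 214.1]
orientation: [-3.139, 0.005, 1.659]
contact_force: [-0.2, -12.8, 1.6]
opening: -0.0
```

Request:
carry_out --pt "0 0 0 0.15 0 0 0"

```text
t: 6.2
position: [469.3, 45.2, 214.2]
orientation: [-3.141, 0.005, 1.659]
contact_force: [1.7, -11.5, -1.1]
opening: 0.005
```

Request:
carry_out --pt "0 0 0 0.1 0 0 0"

```text
t: 6.3
position: [469.3, 47.2, 214.3]
orientation: [3.141, 0.009, 1.661]
contact_force: [1.3, -22.6, -1.3]
opening: -0.003
```

Request:
carry_out --pt "0 0 0 0.05 0 0 0"

```text
t: 6.4
position: [469.3, 47.8, 214.3]
orientation: [-3.141, 0.012, 1.662]
contact_force: [1.3, -23.9, -1.2]
opening: -0.004
```

Request:
carry_out --pt "0 0 0 -0.7 0 0 0" --pt "0 0 0 -0.7 0 0 0" --pt "0 0 0 -0.5 0 0 0" --pt "0 0 0 0 0 0 0"

```text
t: 6.8
position: [474.0, -6.9, 214.2]
orientation: [3.141, -0.001, 1.654]
contact_force: [-0.3, 0.5, -0.3]
opening: 0.001
```

```bash
python3 look.py top c2 220 170 180 140;python3 look.py side c1 250 160 120 100
```

```text
4.214285714285714 [473.81922979  -6.39410279 214.1009716 ] [-0.55311077  0.22707458 -0.03750126]
5.9 [473.65689248  -6.13734301 213.98602012] [-0.20832839  0.09398138  0.65459792]
```

View pics/c2.png

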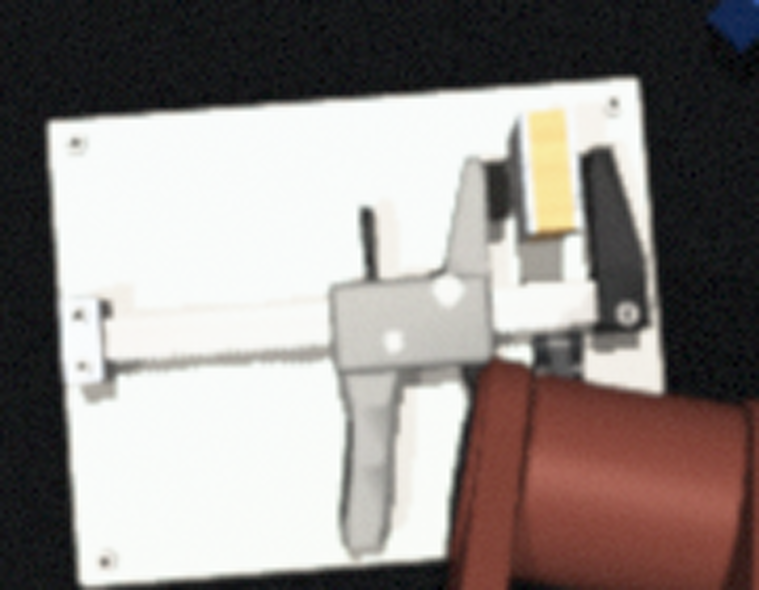

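View pics/c1.png

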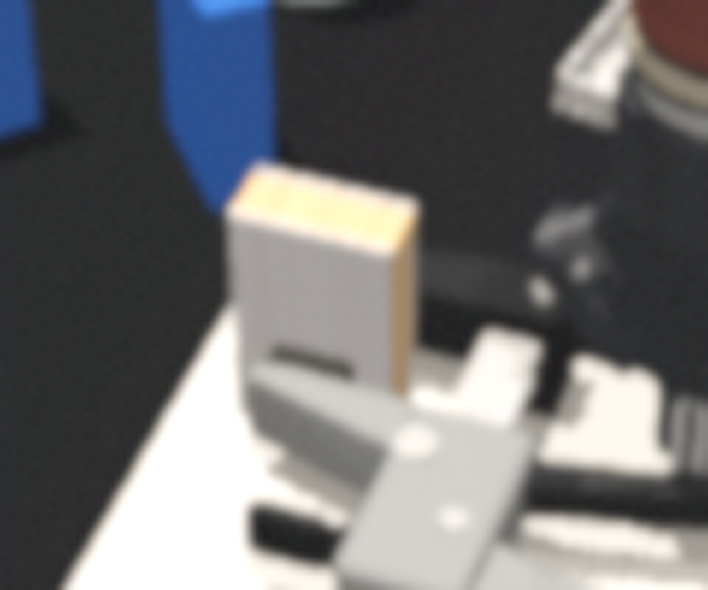

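Request:
carry_out --pt "0 0 0 0.4 0 0 0" --pt "0 0 0 0.4 0 0 0" --pt "0 0 0 0.2 0 0 0"

```text
t: 7.2
position: [470.5, 23.1, 214.1]
orientation: [-3.138, 0.004, 1.659]
contact_force: [-2.9, -9.1, 2.9]
opening: 0.002
```

Request:
carry_out --pt "0 0 0 0.15 0 0 0"

```text
t: 7.3
position: [470.1, 27.5, 214.1]
orientation: [-3.138, 0.004, 1.659]
contact_force: [-2.7, -9.9, 2.8]
opening: -0.003
```

Request:
carry_out --pt "0 0 0 0.15 0 0 0"

```text
t: 7.4
position: [469.9, 31.4, 214.1]
orientation: [-3.139, 0.005, 1.659]
contact_force: [-2.3, -13.0, 0.9]
opening: 0.003
```

Request:
carry_out --pt "0 0 0 0.15 0 0 0"

```text
t: 7.5
position: [469.8, 35.3, 214.1]
orientation: [-3.14, 0.007, 1.659]
contact_force: [-0.1, -14.0, -0.7]
opening: 0.0
```

Request:
carry_out --pt "0 0 0 0.1 0 0 0"

```text
t: 7.6
position: [469.8, 38.1, 214.2]
orientation: [-3.141, 0.008, 1.659]
contact_force: [-1.0, -17.2, -0.4]
opening: 0.001
```

Request:
carry_out --pt "0 0 0 0.1 0 0 0"

```text
t: 7.7
position: [469.9, 40.1, 214.2]
orientation: [-3.141, 0.011, 1.661]
contact_force: [0.6, -26.3, -2.1]
opening: -0.006
```

Request:
carry_out --pt "0 0 0 0.05 0 0 0"

```text
t: 7.8
position: [469.9, 40.7, 214.3]
orientation: [-3.141, 0.014, 1.662]
contact_force: [0.6, -28.2, -1.4]
opening: -0.003
```

Request:
carry_out --pt "0 0 0 -0.7 0 0 0" --pt "0 0 0 -0.7 0 0 0" --pt "0 0 0 -0.5 0 0 0" --pt "0 0 0 0 0 0 0"

```text
t: 8.2
position: [474.6, -13.2, 214.3]
orientation: [3.141, -0.001, 1.653]
contact_force: [0.2, 0.9, 0.4]
opening: -0.001
```

Request:
carry_out --pt "0 0 0 0.4 0 0 0" --pt "0 0 0 0.4 0 0 0" --pt "0 0 0 0.2 0 0 0"

```text
t: 8.5
position: [470.7, 16.3, 214.2]
orientation: [-3.136, 0.008, 1.662]
contact_force: [-4.7, -19.3, 6.3]
opening: -0.002
```

Request:
carry_out --pt "0 0 0 0.15 0 0 0"

```text
t: 8.6
position: [470.3, 20.3, 214.2]
orientation: [-3.136, 0.009, 1.662]
contact_force: [-5.5, -18.8, 5.3]
opening: -0.003
```

Request:
carry_out --pt "0 0 0 0.15 0 0 0"

```text
t: 8.7
position: [470.1, 24.2, 214.2]
orientation: [-3.136, 0.01, 1.662]
contact_force: [-3.9, -22.5, 3.6]
opening: 0.0
```

Request:
carry_out --pt "0 0 0 0.1 0 0 0"

```text
t: 8.8
position: [470.0, 26.8, 214.2]
orientation: [-3.137, 0.012, 1.662]
contact_force: [-4.7, -24.6, 2.6]
opening: -0.0
```

Request:
carry_out --pt "0 0 0 0.1 0 0 0"

```text
t: 8.9
position: [469.9, 28.8, 214.3]
orientation: [-3.137, 0.015, 1.663]
contact_force: [-4.0, -30.1, 2.3]
opening: 0.001
```

Request:
carry_out --pt "0 0 0 -0.7 0 0 0" --pt "0 0 0 -0.7 0 0 0" --pt "0 0 0 -0.4 0 0 0" --pt "0 0 0 0 0 0 0"

```text
t: 9.3
position: [475.2, -22.0, 214.2]
orientation: [-3.142, -0.001, 1.654]
contact_force: [0.3, 0.1, 0.5]
opening: 0.0
```

```bash
python3 look.py top d2 220 170 180 140;python3 look.py side d1 250 160 120 100
```

```text
4.214285714285714 [475.04865191 -21.61939527 214.04560781] [0.84459688 1.0539243  0.33984262]
5.9 [474.94397525 -21.41971844 213.98042806] [ 0.07146997 -0.27522799  0.26296698]
```

View pics/d2.png

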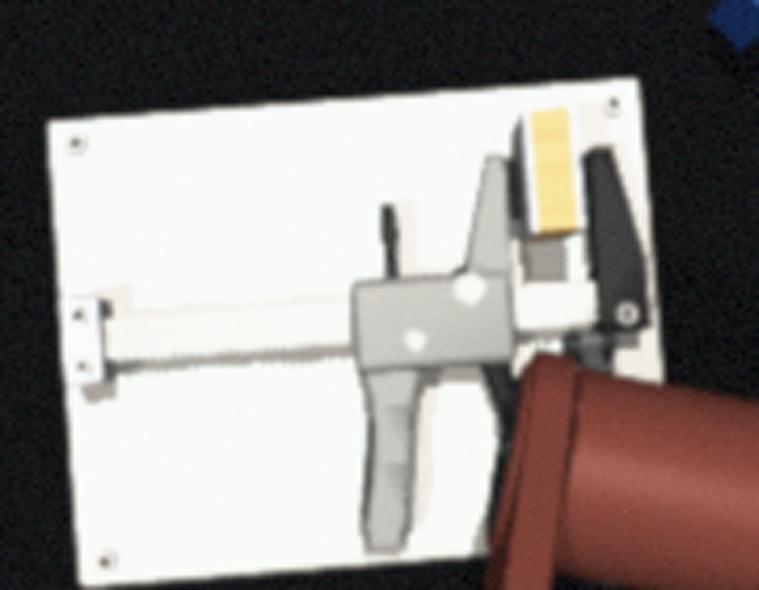

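View pics/d1.png

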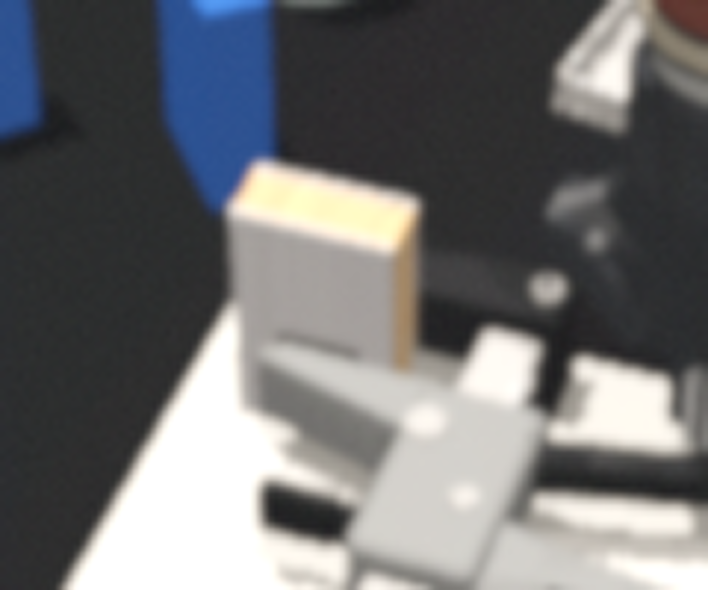

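Run:
```python
from h import *
s=load("pics/d2.npz"); yaw=.084; C=np.array([537.2,92.6]); c,sn=np.cos(yaw),np.sin(yaw)
M=np.array([[c,sn],[-sn,c]])
for n,p in dict(padL=(380,225),padR=(398,225),padtop=(388,206),root=(392,275),jawb=(480,225),jawtip=(490,158)).items():
    w=ray(s,(p[0]/4.2143+220-.4,p[1]/4.2143+170-.4),58)[:2]; print(n,w.round(1),(M@(w-C)).round(1))
t=C+M.T@np.array([46,-45]); print(t)
T=1.654; d=t-[475,-21.5]; print(d@[np.cos(T),np.sin(T)],d@[np.sin(T),-np.cos(T)])
```

```text
padL [590.8  83. ] [ 52.6 -14.1]
padR [590.9  73.7] [ 51.9 -23.3]
padtop [600.7  79. ] [ 62.1 -18.9]
root [565.1  76.6] [ 26.5 -18.3]
jawb [591.3  31.5] [ 48.8 -65.5]
jawtip [626.   26.5] [ 83.  -73.3]
[586.81336369  51.61812421]
63.5726251578423 117.50323279979676
```

Request:
carry_out --pt "0 0 0 0 0 -1 0" --pt "0 0 0 0 0 -1 0" --pt "0 0 0 0 0 -1 0" --pt "0 0 0 0 0 -0.3 0" --pt "0 0 0 0 0 0 0"

```text
t: 9.9
position: [475.8, -21.8, 314.6]
orientation: [3.138, 0.001, 1.656]
contact_force: [0.5, -0.5, 0.1]
opening: -0.004
```

Request:
carry_out --pt "0 0 0 0.5 0.9 0 0" --pt "0 0 0 0.5 0.9 0 0" --pt "0 0 0 0.5 0.9 0 0" --pt "0 0 0 0.5 0.9 0 0" --pt "0 0 0 0.1 0.4 0 0"

```text
t: 10.4
position: [590.2, 52.1, 310.6]
orientation: [-3.139, -0.001, 1.657]
contact_force: [-0.3, -0.1, -0.0]
opening: -0.001
```

Request:
carry_out --pt "0 0 0 0 0 0 0" --pt "0 0 0 0 0 0 0" --pt "0 0 0 0 0 0 0" --pt "0 0 0 0 0 0 0" --pt "0 0 0 0 0 0 0"

```text
t: 10.9
position: [589.0, 49.7, 313.3]
orientation: [-3.141, 0.0, 1.654]
contact_force: [0.6, 0.9, -0.6]
opening: 0.001
```

```bash
python3 look.py wrist e1 0 0 640 480;  python3 look.py side e2 230 100 160 130
```

```text
1.21875 [589.15054196  49.79445114 313.41105963] [-0.23830189 -0.11208805  0.24519884]
4.538461538461538 [589.26264712  49.84200235 313.45637778] [ 0.55800304 -0.07146225  0.13343925]
```

View pics/e1.png

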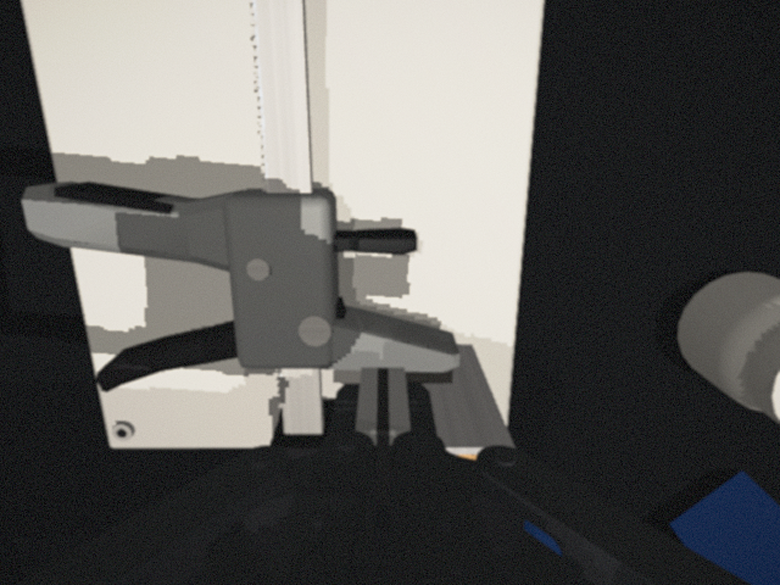

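View pics/e2.png

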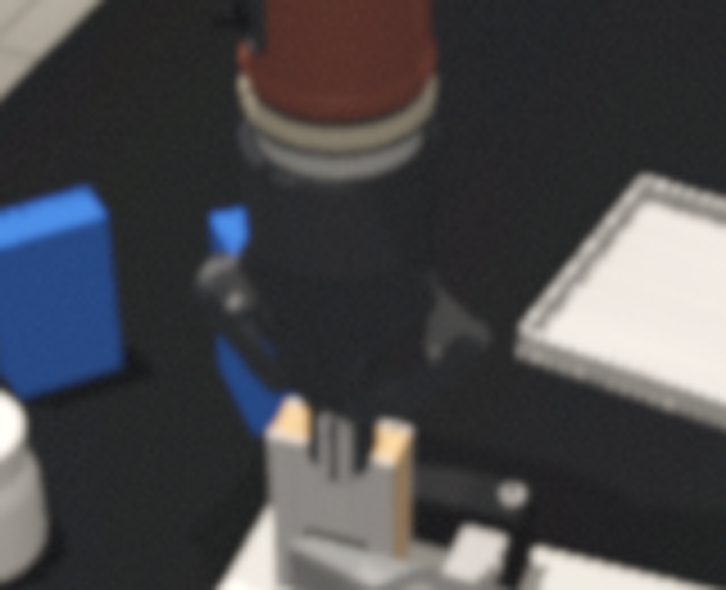

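Run:
```python
from h import *
s=load("pics/e1.npz"); yaw=.084; C=np.array([537.2,92.6]); c,sn=np.cos(yaw),np.sin(yaw)
M=np.array([[c,sn],[-sn,c]])
for n,p,z in [("padf",(390,252),46),("padf58",(390,250),58),("padend",(416,240),58),("jawback60",(385,318),57),("tailx",(312,190),50)]:
    w=ray(s,(p[0]/1.21875,p[1]/1.21875),z)[:2]; print(n,w.round(1),(M@(w-C)).round(1))
```

```text
padf [589.6  74. ] [ 50.7 -22.9]
padf58 [589.1  77.8] [ 50.5 -19.1]
padend [600.5  83.4] [ 62.3 -14.5]
jawback60 [589.7  44.1] [ 48.3 -52.7]
tailx [551.5 100.8] [14.9  7. ]
```

Request:
carry_out --pt "0 0 0 0.15 0 0 0" --pt "0 0 0 0 0 0.9 0" --pt "0 0 0 0 0 0.9 0" --pt "0 0 0 0 0 0.8 0" --pt "0 0 0 0 0 0.3 0"

```text
t: 11.5
position: [587.7, 55.0, 223.4]
orientation: [-3.136, -0.001, 1.655]
contact_force: [-0.5, -0.5, 0.3]
opening: -0.003
```

Request:
carry_out --pt "0 0 0 0 0 0.25 0" --pt "0 0 0 0 0 0 0" --pt "0 0 0 0 0 0 0" --pt "0 0 0 0 0 0 0" --pt "0 0 0 0 0 0 0"

```text
t: 12.0
position: [589.8, 54.7, 219.9]
orientation: [3.139, 0.0, 1.655]
contact_force: [0.3, -0.0, 0.2]
opening: -0.001
```

```bash
python3 look.py side f2 230 130 160 130
```

```text
4.538461538461538 [589.634409    54.66693579 219.71626132] [-0.26340156 -0.34281691  1.27924418]
```

View pics/f2.png

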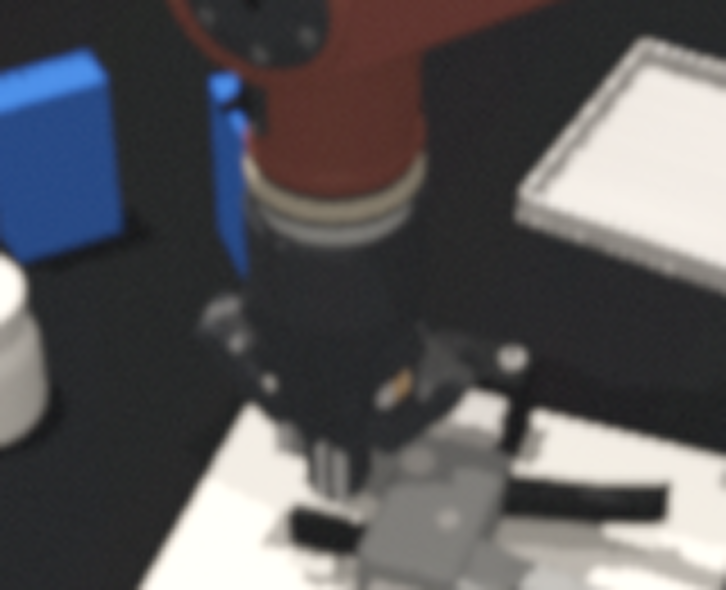

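Request:
carry_out --pt "0 0 0 0.2 0 0 0" --pt "0 0 0 0.15 0 0 0" --pt "0 0 0 0.1 0 0 0" --pt "0 0 0 0.1 0 0 0"

```text
t: 12.45
position: [587.7, 71.3, 218.8]
orientation: [-3.141, 0.001, 1.655]
contact_force: [0.1, -0.3, -1.5]
opening: -0.002
```

Request:
carry_out --pt "0 0 0 0.1 0 0 0" --pt "0 0 0 0.1 0 0 0" --pt "0 0 0 0.1 0 0 0"

```text
t: 12.75
position: [586.7, 80.2, 218.4]
orientation: [-3.141, 0.0, 1.655]
contact_force: [-0.6, -2.4, -0.6]
opening: 0.001
```

Request:
carry_out --pt "0 0 0 0.15 0 0 0" --pt "0 0 0 0.15 0 0 0" --pt "0 0 0 0.15 0 0 0"

```text
t: 13.05
position: [585.7, 93.4, 218.4]
orientation: [-3.141, 0.001, 1.655]
contact_force: [-0.4, -4.4, -0.6]
opening: -0.001
```

```bash
python3 look.py side g2 230 130 160 130
```

```text
4.538461538461538 [585.6734879   94.09860188 218.47042194] [-0.22499178 -2.25857661  0.2275826 ]
```

View pics/g2.png

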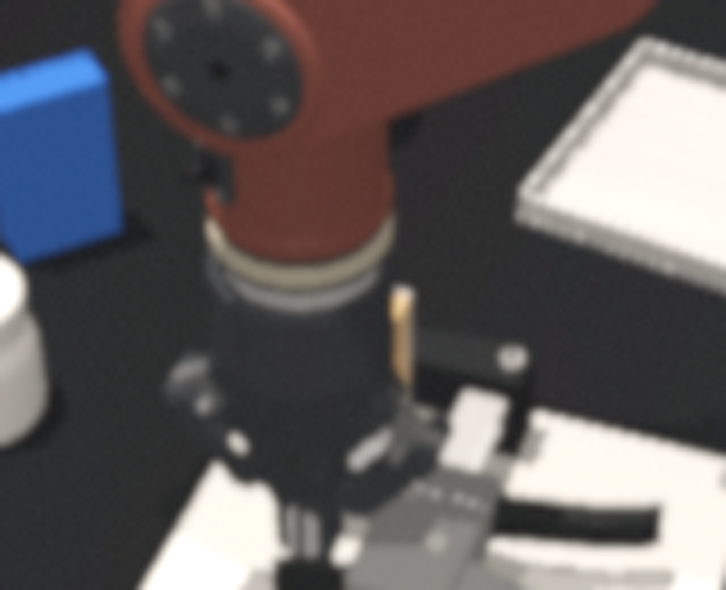

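Request:
carry_out --pt "0 0 0 0.3 0 0 0" --pt "0 0 0 0.3 0 0 0" --pt "0 0 0 0.3 0 0 0" --pt "0 0 0 0.3 0 0 0"

```text
t: 13.5
position: [582.8, 128.8, 218.5]
orientation: [-3.141, 0.003, 1.655]
contact_force: [-0.6, -6.9, -0.5]
opening: 0.002
```

Request:
carry_out --pt "0 0 0 0.15 0 0 0" --pt "0 0 0 0.15 0 0 0" --pt "0 0 0 0.1 0 0 0"

```text
t: 13.8
position: [581.8, 141.7, 218.5]
orientation: [-3.141, -0.0, 1.655]
contact_force: [-1.4, -4.3, -1.2]
opening: -0.005
```

Request:
carry_out --pt "0 0 0 0.15 0 0 0" --pt "0 0 0 0.15 0 0 0"

```text
t: 14.0
position: [581.0, 150.4, 218.6]
orientation: [-3.141, 0.0, 1.654]
contact_force: [-0.2, -4.2, 0.1]
opening: -0.001
```

Request:
carry_out --pt "0 0 0 0.15 0 0 0"

```text
t: 14.1
position: [580.6, 154.3, 218.5]
orientation: [-3.14, 0.003, 1.656]
contact_force: [0.2, -15.0, 0.4]
opening: -0.005
```

Request:
carry_out --pt "0 0 0 0.1 0 0 0"

```text
t: 14.2
position: [580.5, 155.6, 218.5]
orientation: [-3.14, 0.009, 1.658]
contact_force: [0.0, -20.3, 2.1]
opening: -0.005
```

Request:
carry_out --pt "0 0 0 0.1 0 0 0"

```text
t: 14.3
position: [580.4, 156.9, 218.5]
orientation: [-3.139, 0.013, 1.659]
contact_force: [0.1, -27.3, 2.8]
opening: -0.002
```

Request:
carry_out --pt "0 0 0 -0.3 0 0 0" --pt "0 0 0 -0.3 0 0 0" --pt "0 0 0 -0.3 0 0 0" --pt "0 0 0 0 0 0 0"

```text
t: 14.7
position: [582.8, 133.7, 219.0]
orientation: [3.141, -0.001, 1.653]
contact_force: [-0.8, 0.9, 0.0]
opening: 0.004
```

Request:
carry_out --pt "0 0 0 0 0 -0.7 0" --pt "0 0 0 0 0 -1 0" --pt "0 0 0 0 0 -1 0" --pt "0 0 0 0 0 -1 0" --pt "0 0 0 0 0 0 0"

```text
t: 15.2
position: [584.5, 135.1, 335.7]
orientation: [3.131, -0.002, 1.655]
contact_force: [0.7, 0.2, 1.2]
opening: 0.001
```

```bash
python3 look.py side h1 215 120 200 240; python3 look.py wrist h3 0 0 640 480;python3 look.py top h2 220 170 180 140
```

```text
2.4583333333333335 [583.60529523 134.88319362 333.08675991] [ 0.32820173 -0.46486214 -0.38296092]
1.21875 [582.66534089 134.65339184 330.78218445] [-1.31410743 -0.36703323 -1.08739495]
4.214285714285714 [582.05917906 134.45722304 329.18177989] [-0.55711647  0.34225032 -1.04928654]
```

View pics/h1.png

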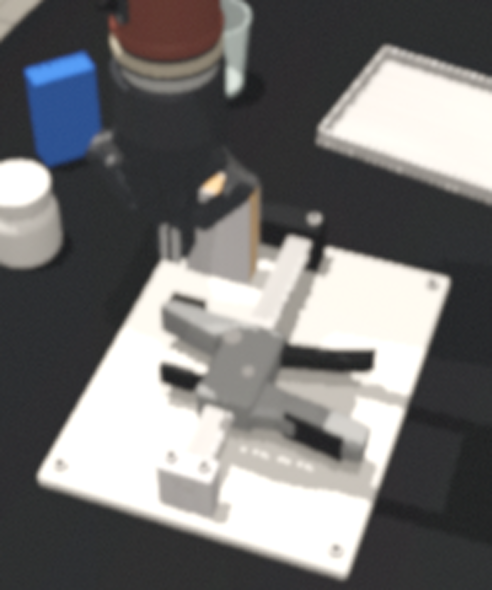

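View pics/h2.png

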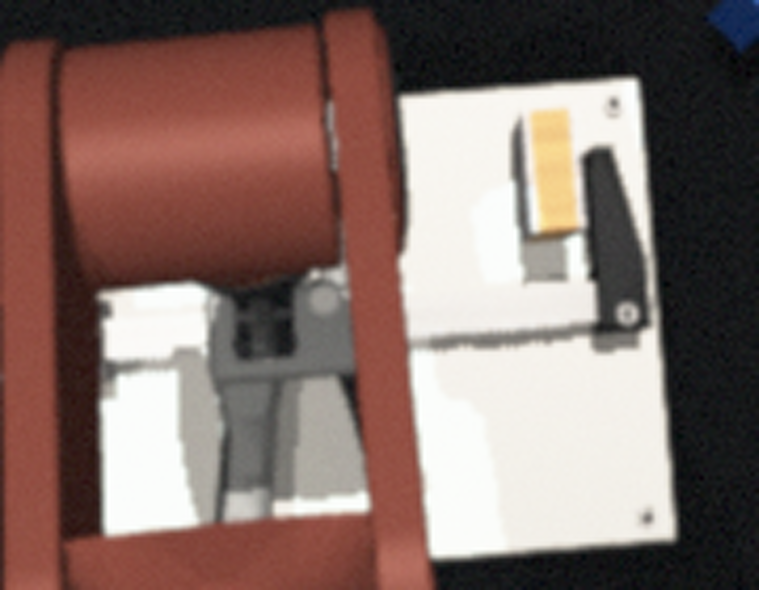

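View pics/h3.png

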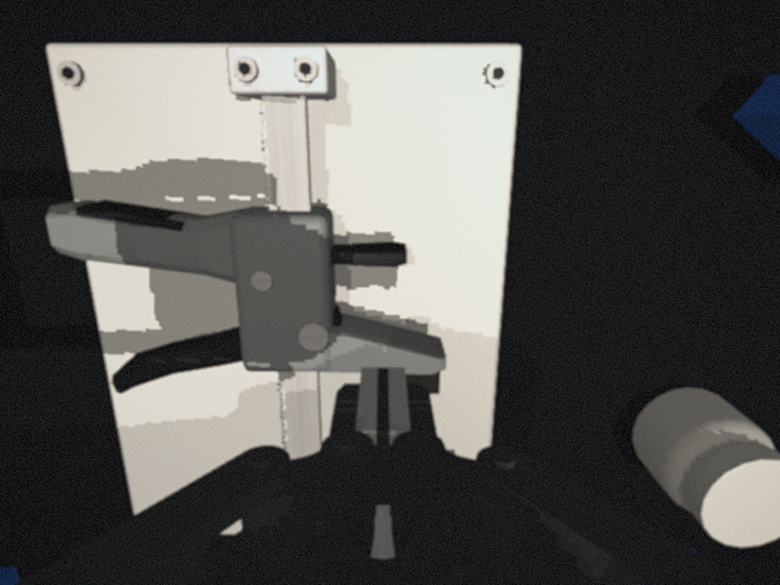

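Request:
carry_out --pt "0 0 1 0 0 0 0" --pt "0 0 1 0 0 0 0" --pt "0 0 1 0 0 0 0" --pt "0 0 1 0 0 0 0" --pt "0 0 1 0 0 0 20"

```text
t: 15.85
position: [581.6, 134.1, 327.0]
orientation: [-3.137, 0.002, 1.127]
contact_force: [0.5, -0.5, -0.0]
opening: 0.159
```

Request:
carry_out --pt "0 0 1 0 0 0 50" --pt "0 0 1 0 0 0 50" --pt "0 0 1 0 0 0 50" --pt "0 0 1 0 0 0 50" --pt "0 0 1 0 0 0 50"

```text
t: 16.35
position: [581.5, 134.1, 327.0]
orientation: [-3.139, 0.004, 0.603]
contact_force: [0.2, 0.1, -0.4]
opening: 0.582
```

Request:
carry_out --pt "0 0 1 0 0 0 50" --pt "0 0 1 0 0 0 50" --pt "0 0 1 0 0 0 50" --pt "0 0 1 0 0 0 50" --pt "0 0 1 0 0 0 50"

```text
t: 16.85
position: [581.6, 134.1, 327.0]
orientation: [-3.141, 0.005, 0.079]
contact_force: [0.8, -0.1, 0.1]
opening: 0.585
```

```bash
python3 - <<'E'
from h import *
from plant import monitor
yaw=.084; C=np.array([537.2,92.6]); c,sn=np.cos(yaw),np.sin(yaw)
M=np.array([[c,sn],[-sn,c]])
s=load("pics/h2.npz")
for n,p in dict(A=(524,112),B=(573,108),C=(583,233),D=(533,237)).items():
    w=ray(s,(p[0]/4.2143+220-.4,p[1]/4.2143+170-.4),112)[:2]; print(n,w.round(1),(M@(w-C)).round(1))
s=load("pics/d1.npz")
for p in [(230,205),(262,160),(420,200),(393,250)]:
    w=ray(s,(p[0]/5.9+250-.4,p[1]/5.9+160-.4),112)[:2]; print(w.round(1),(M@(w-C)).round(1))
# fixed pad face jig y via jaw... and state
st=monitor.state(); print(st["position"],st["orientation"],st["opening"],st["t"])
E
python3 look.py wrist i3 0 0 640 480;python3 look.py side i2 230 110 160 130
```

```text
A [643.1  12.7] [ 98.8 -88.5]
B [645.3 -11.3] [  99.  -112.6]
C [584.1 -16.5] [  37.5 -112.7]
D [581.9   7.9] [ 37.4 -88.1]
[645.    8.8] [100.4 -92.5]
[645.5 -17.6] [  98.7 -118.9]
[585.6 -21.7] [  38.6 -117.9]
[583.4   6.1] [ 38.7 -90.1]
[581.55784668 134.06794104 326.98275045] [-3.14113195  0.00470402  0.0794276 ] 0.5850932482838962 16.85
1.21875 [581.57997013 134.06441397 327.07942646] [ 0.33468661 -0.87800965 -0.24329217]
4.538461538461538 [581.64434765 134.06073189 327.24875093] [-0.33233778 -0.51483199 -0.45965056]
```

View pics/i3.png

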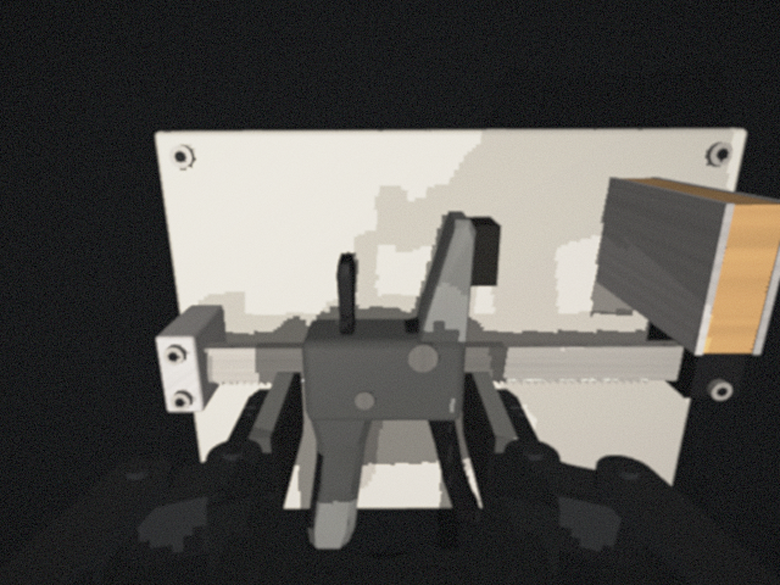

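View pics/i2.png

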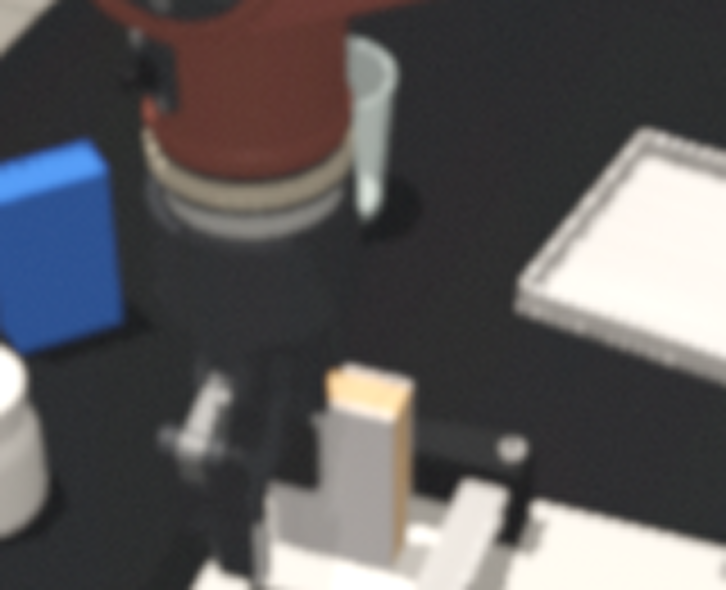

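Request:
carry_out --pt "0 0 0 0.2 1 0 50" --pt "0 0 0 0.2 1 0 50" --pt "0 0 0 0.2 1 0 50" --pt "0 0 0 0.1 1 0 50" --pt "0 0 0 0 0.65 0 50"

```text
t: 17.45
position: [615.1, -5.1, 328.2]
orientation: [-3.141, 0.002, 0.085]
contact_force: [0.1, -0.1, -0.2]
opening: 0.587
```

Request:
carry_out --pt "0 0 0 0 0 0 50" --pt "0 0 0 0 0 0 50" --pt "0 0 0 0 0 0 50"

```text
t: 17.75
position: [614.7, -2.3, 329.0]
orientation: [-3.141, 0.001, 0.085]
contact_force: [0.8, 0.3, 0.3]
opening: 0.586
```

```bash
python3 look.py wrist j3 0 0 640 480;python3 look.py side j2 230 110 160 130
```

```text
1.21875 [614.80925782  -2.17990513 329.20180789] [ 0.11471188  0.75199762 -0.2840994 ]
4.538461538461538 [614.86377817  -2.15480514 329.38207535] [-0.32433334 -0.45605289  0.14674555]
```

View pics/j3.png

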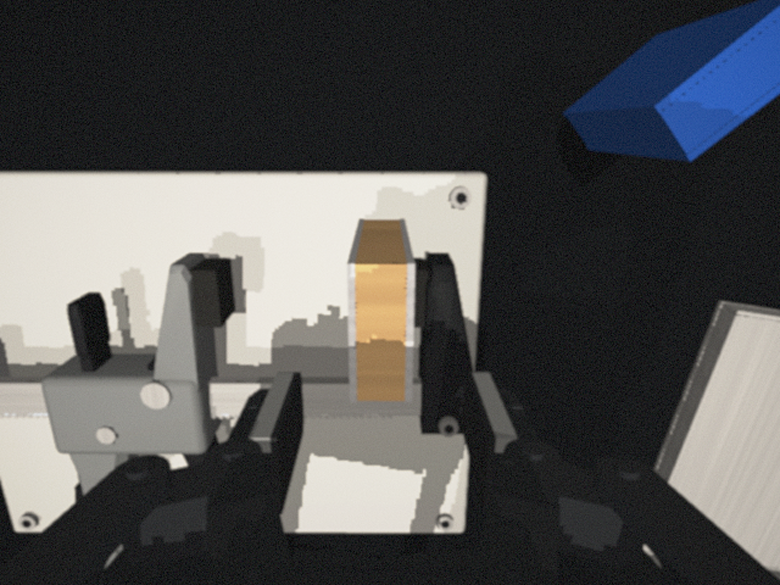

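View pics/j2.png

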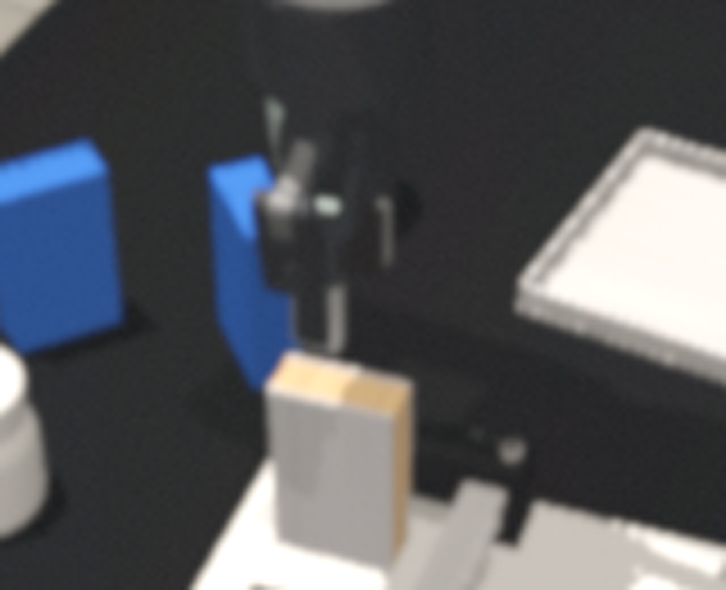

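Run:
```python
from h import *
s=load("pics/j3.npz")
P=[ray(s,(p[0]/1.21875,p[1]/1.21875),112)[:2] for p in [(347,263),(415,263),(413,402),(349,402)]]
print(np.round(P,1),np.mean(P,0), -s["R"].T@s["t"])
```

```text
[[643.   14.8]
 [645.3 -11.1]
 [585.3 -16.7]
 [582.9  10.1]] [614.12651041  -0.72400544] [693.51985082   4.97009348 298.75541862]
```

Request:
carry_out --pt "0 0 0 0 0 0.7 50" --pt "0 0 0 0 0 0.7 50" --pt "0 0 0 0 0 0.7 50" --pt "0 0 0 0 0 0.6 50" --pt "0 0 0 0 0 0 50"

```text
t: 18.35
position: [613.3, -2.2, 245.4]
orientation: [-3.14, 0.007, 0.085]
contact_force: [-0.6, 0.8, 0.1]
opening: 0.588
```

Request:
carry_out --pt "0 0 0 0 0 0 38" --pt "0 0 0 0 0 0 30" --pt "0 0 0 0 0 0 26" --pt "0 0 0 0 0 0 20" --pt "0 0 0 0 0 0 20" --grip_force 40

```text
t: 18.85
position: [615.8, -2.2, 250.7]
orientation: [-3.139, -0.003, 0.083]
contact_force: [-1.2, 4.9, 3.3]
opening: 0.299
```

Request:
carry_out --pt "0 0 0 0 0 0 20" --pt "0 0 0 0 0 0 20"

```text
t: 19.05
position: [615.8, -2.2, 250.7]
orientation: [-3.139, -0.003, 0.083]
contact_force: [-0.9, 5.6, 4.3]
opening: 0.297
```

```bash
python3 look.py wrist k3 0 0 640 480;python3 look.py side k2 230 110 160 130
```

```text
1.21875 [615.83133504  -2.19446984 250.69168336] [-0.46968932  5.60472544  3.22870572]
4.538461538461538 [615.84360388  -2.22708292 250.74465419] [-1.11817616  6.4344018   3.3586768 ]
```

View pics/k2.png

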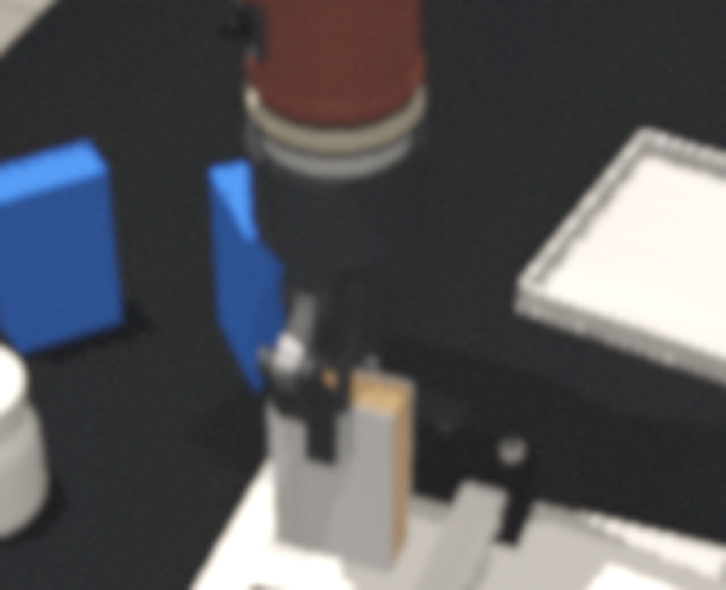

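Request:
carry_out --pt "0 0 0 0 -0.05 -0.2 20" --pt "0 0 0 0 -0.1 -0.5 20" --pt "0 0 0 0 0 -0.8 20" --pt "0 0 0 0 0 -0.8 20" --pt "0 0 0 0 0 -0.7 20"

```text
t: 19.65
position: [614.9, 0.8, 341.2]
orientation: [3.14, -0.002, 0.084]
contact_force: [0.6, -0.3, -1.3]
opening: 0.299
```

Request:
carry_out --pt "0 0 0 -0.2 0.4 0 20" --pt "0 0 0 -0.4 0.8 0 20" --pt "0 0 0 -0.4 0.8 0 20" --pt "0 0 0 -0.4 0.8 0 20" --pt "0 0 0 -0.4 0.8 0 20"

```text
t: 20.15
position: [568.5, -112.7, 337.7]
orientation: [3.141, 0.002, 0.084]
contact_force: [-0.8, 0.0, -2.4]
opening: 0.298
```

Request:
carry_out --pt "0 0 0 -0.4 0.8 0 20" --pt "0 0 0 -0.4 0.8 0 20" --pt "0 0 0 -0.4 0.8 0 20" --pt "0 0 0 -0.4 0.8 0 20" --pt "0 0 0 -0.4 0.8 0 20"

```text
t: 20.65
position: [518.5, -237.2, 337.7]
orientation: [3.142, 0.002, 0.083]
contact_force: [-0.1, -0.5, -1.0]
opening: 0.296
```

Request:
carry_out --pt "0 0 0 -0.4 0.8 0 20" --pt "0 0 0 -0.3 0.6 0 20" --pt "0 0 0 0 0.2 0 20" --pt "0 0 0 0 0 0 20" --pt "0 0 0 0 0 0 20"

```text
t: 21.15
position: [503.2, -284.8, 338.2]
orientation: [-3.141, 0.001, 0.084]
contact_force: [0.6, -0.2, -1.9]
opening: 0.296
```

```bash
python3 look.py side l2 260 70 200 160;python3 look.py top l1 330 170 240 180
```

```text
3.6875 [ 503.3764303  -284.44915819  338.3393104 ] [-0.07469078 -0.04688069 -2.20030244]
3.25 [ 503.4996921  -284.29544816  338.39875354] [ 0.21234016 -0.05235506 -2.29940751]
```

View pics/l2.png

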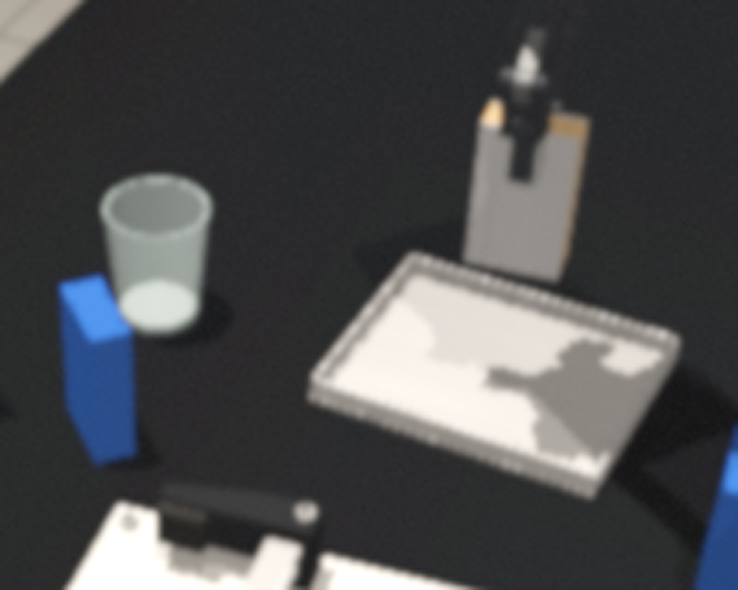

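View pics/l1.png

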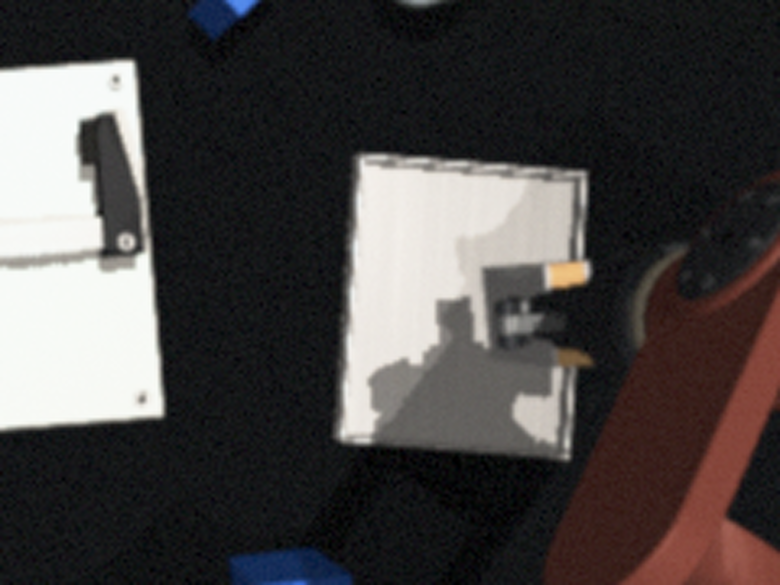

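Request:
carry_out --pt "0 0 0 0 0 0.7 20" --pt "0 0 0 0 0 0.7 20" --pt "0 0 0 0 0 0.7 20" --pt "0 0 0 0 0 0.6 20" --pt "0 0 0 0 0 0.3 20"

```text
t: 21.75
position: [502.9, -283.7, 246.6]
orientation: [-3.139, 0.003, 0.085]
contact_force: [-0.8, 0.3, -2.0]
opening: 0.295
```

Request:
carry_out --pt "0 0 0 0 0 0 20" --pt "0 0 0 0 0 0.1 20" --pt "0 0 0 0 0 0 20"

```text
t: 22.05
position: [503.8, -285.3, 246.6]
orientation: [3.14, -0.001, 0.084]
contact_force: [-0.7, 0.3, -1.7]
opening: 0.298
```

Request:
carry_out --pt "0 0 0 0 0 0.1 20"

```text
t: 22.15
position: [504.0, -285.6, 244.2]
orientation: [3.14, -0.002, 0.084]
contact_force: [-0.2, -0.8, -1.9]
opening: 0.301
```

Request:
carry_out --pt "0 0 0 0 0 0.05 20" --pt "0 0 0 0 0 0 20"

```text
t: 22.35
position: [503.5, -285.4, 241.7]
orientation: [3.141, -0.001, 0.084]
contact_force: [-0.4, 0.5, 0.3]
opening: 0.296
```

Request:
carry_out --pt "0 0 0 0 0 0.05 20" --pt "0 0 0 0 0 0 20"

```text
t: 22.55
position: [503.7, -285.5, 241.7]
orientation: [3.141, -0.0, 0.084]
contact_force: [-2.2, 1.9, 6.3]
opening: 0.298
```

Request:
carry_out --pt "0 0 0 0 0 0.05 20" --pt "0 0 0 0 0 0 20"

```text
t: 22.75
position: [503.9, -285.6, 241.7]
orientation: [3.141, 0.0, 0.084]
contact_force: [-5.5, 3.4, 15.1]
opening: 0.3
```

Request:
carry_out --pt "0 0 0 0 0 -0.1 20" --pt "0 0 0 0 0 0 20" --pt "0 0 0 0 0 0 28" --pt "0 0 0 0 0 0 32" --pt "0 0 0 0 0 0 40"

```text
t: 23.25
position: [503.3, -285.2, 241.0]
orientation: [-3.142, 0.0, 0.084]
contact_force: [-1.2, 0.1, -0.7]
opening: 0.473
```

Request:
carry_out --pt "0 0 0 0 0 0 50" --pt "0 0 0 0 0 0 55" --pt "0 0 0 0 0 0 55"

```text
t: 23.55
position: [503.3, -285.2, 241.2]
orientation: [-3.142, -0.0, 0.084]
contact_force: [0.5, -1.0, -0.1]
opening: 0.643
```

```bash
python3 look.py side m2 260 70 200 160; python3 look.py wrist m3 0 0 640 480
```

```text
3.6875 [ 503.33415701 -285.21923161  241.19120633] [-0.68639692 -0.5387649   1.05153716]
1.21875 [ 503.31637173 -285.22115357  241.21718401] [-0.62555024 -0.00995176  0.44472349]
```

View pics/m2.png

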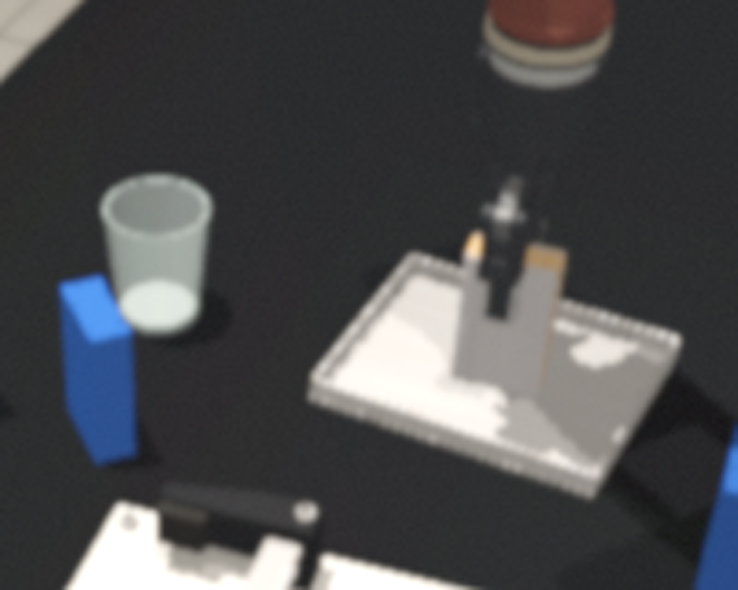

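View pics/m3.png

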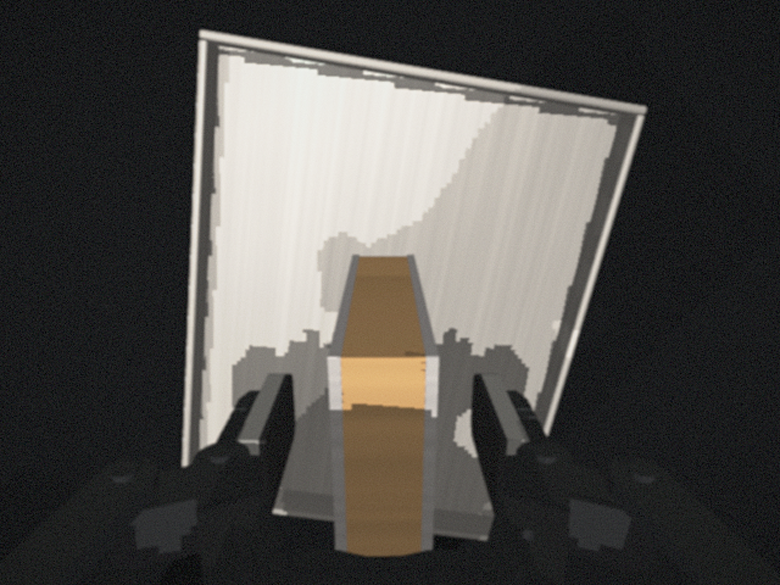

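Request:
carry_out --pt "0 0 0 0 0 -0.5 60" --pt "0 0 0 0 0 -1 60" --pt "0 0 0 0 0 -1 60" --pt "0 0 0 0 0 -1 60" --pt "0 0 0 0 0 -1 60"

```text
t: 24.15
position: [503.2, -285.1, 378.8]
orientation: [3.141, -0.001, 0.084]
contact_force: [0.0, -0.9, -0.2]
opening: 0.702
```

Request:
carry_out --pt "0 0 0 -0.8 0.6 -0.5 60" --pt "0 0 0 -0.8 0.6 0 60" --pt "0 0 0 -0.8 0.6 0 60" --pt "0 0 0 0 0 0 60" --pt "0 0 0 0 0 0 60"

```text
t: 24.65
position: [435.8, -345.3, 392.3]
orientation: [3.141, -0.001, 0.082]
contact_force: [-0.0, 0.5, 0.2]
opening: 0.701
```

```bash
python3 look.py side n2 0 0 640 480; python3 look.py top n1 180 80 340 260
```

```text
1.21875 [ 436.18780865 -344.90663212  392.0094982 ] [0.77476449 0.22465746 1.11935851]
2.269230769230769 [ 436.4611809  -344.63968902  391.75789203] [ 0.34520025  0.19269199 -0.03947721]
```

View pics/n2.png

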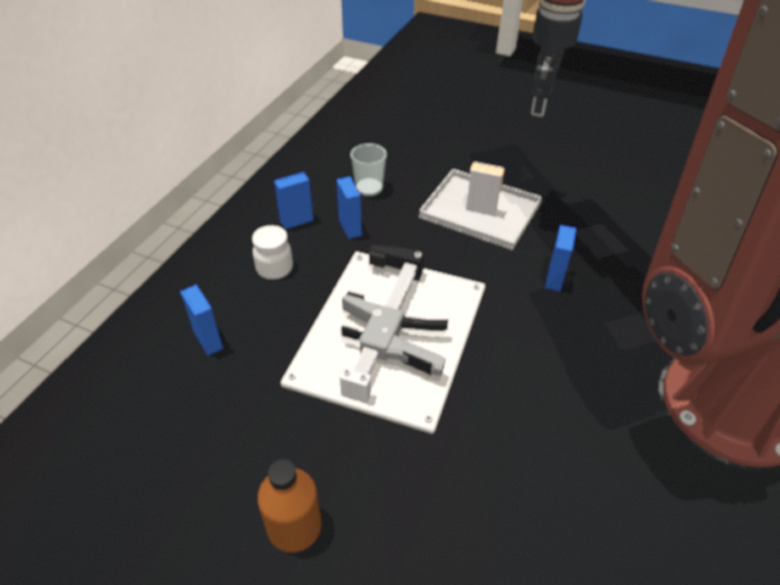

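View pics/n1.png

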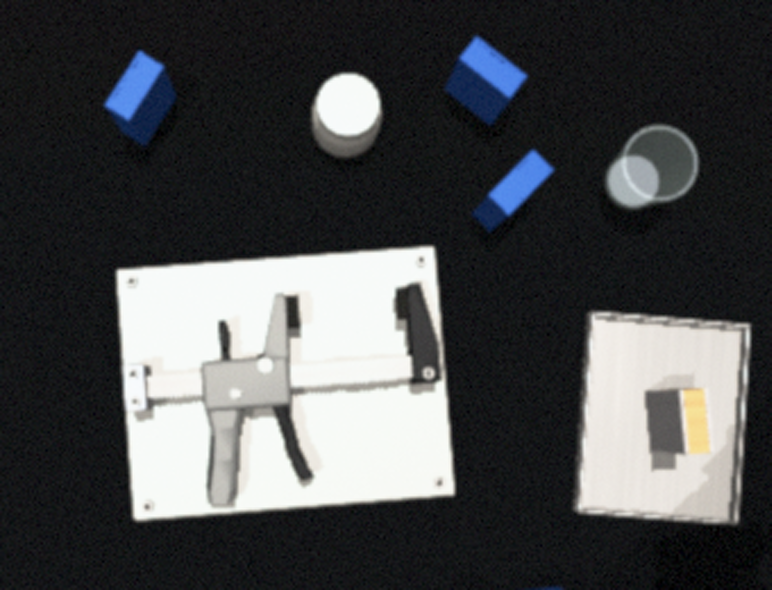

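```bash
python3 -c "
from plant import ticket,monitor
print(ticket.finish_job(), monitor.state()['t'])"
```

```text
the job is handed in; nothing more can be done
the job is handed in; nothing more can be done
```

I pumped the trigger four times: three full 8 mm strokes and a last one that stopped short of a full stroke, judged from the images to be one click past touching. I let go and left the panel gripped for about 2.8 s. Then I pushed the release paddle until the head reached its stop, lifted the panel by its top and stood it near the middle of the steel tray. I handed in at about 25 s of the 64 s allowed.

**Last checks:**
- **Panel and bystanders:** the final pictures show the panel upright and free inside the tray rim. The bottle, beaker, jar and blue look-alikes look unmoved.
- **Clamp:** the trigger and release lever look to be back at rest. The head moved back about 74 mm in the pictures and was pressed to its stop with 27 N, so I take it to be fully back.
- **Arm:** it is clear of everything, and the force reading is about zero.

**Not confirmed directly:**
- **Grip force:** it was never measured. About 20 N is my estimate from the clicks past contact. The trigger took about 19 N early in the last stroke, against about 9 N when running free.
- **Panel position:** the top and side views disagreed by about 4 mm on where the panel stood before the grasp. The wrist view (within about 1 mm of the top view) confirmed the position I used.

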